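# Open the locked oxygen lever on a glassworking bench

## Robot

A 7-joint arm with a two-finger parallel gripper is mounted at the origin on the work surface. World frame = base frame: x ahead of the robot, y to its left, z up, the work surface at z = 0. Lengths are in m, angles in rad, forces in N, time in s.
With the tool pointing down it reaches from about 0.4 to 0.85 m from the base axis. Payload 10.4 kg.
Tool frame: the origin (TCP) lies between the finger pads; the fingertips stand 22 mm ahead of it and the grasp point (between the pads) lies 3 mm ahead of it; z points along the fingers, y is the line along which they close (so a half turn about z gives the same grasp; the last joint's range is limited). The gripper opens to 85 mm and grips with 20 to 120 N. Pads are 22 mm wide; open, the fingers measure 114 mm over their backs; the gripper's body (76 mm by 85 mm) begins 54 mm behind the grasp point. The pads swing forward as they close: fully open they stand 13 mm farther back than shut.
Start: joints at [-1.339, 0.332, -0.065, 1.46, 0.022, 1.35, -0.088], TCP at [0.158, 0.605, 0.253] pointing down, gripper open.
Joint ranges: [-2.6, 2.6], [-0.5, 2.12], [-1.47, 1.34], [0.16, 2.42], [-1.27, 4.41], [0.06, 2.06], [-2.6, 2.6]. Speed limits (rad/s): [2.22, 2.22, 2.79, 2.79, 3.14, 3.14, 3.14].

## Interface

Orientations are given as a unit quaternion [x, y, z, w].
In Python, from workcell import manip, camera, ticket, boxes_of, outline_of gives the robot as it stands.
- The arm moves only by the tool carry_out, never from a script. Its argument "deltas" is a list of rows, each a list of 5 numbers: the shift along the tool's x, y, z as a fraction of full scale, then the turn about the tool's z as a fraction of full scale, then the opening, from -1 (shut) to 1 (fully open), so that 0 is half open. In form: [[tx, ty, tz, spin, gripper], ...]. A call has 1 to 20 rows; each row is the pose to reach, as a shift and turn from the pose commanded when the call began, along the tool's axes at that moment; what a row does not reach only later rows make up. Full scale, the value 1, is 150 mm for a shift and 30 degrees for a turn. A row lasts 1/8 s, in which the tool goes at most 62.5 mm and 10.7 degrees, less where a joint would pass 70% of its speed; a pose out of reach is approached as far as the arm can. A call with a number of a shift or a turn outside -1 to 1 is refused whole. A call with a gripper value outside its range is refused whole. The fingers move at their own pace and stop on an object; "force" is the grip in N (left out, the last holds). Time passes only in rows, so rows that repeat a pose let the fingers close. It gives the time, the measured TCP pose, the force, the opening and the grip force at its end, in the units of the state.
- manip.get_obs(): the state, without advancing time (a new reading comes with each control period).
- camera(name): name is "scene" or "top"; returns a dict with "img" (480x640x3 uint8, red, green, blue), "depth" (480x640 float32, m along the optical axis (not along the pixel's ray), 0 where there is no reading), "vertical_fov" (degrees; the focal length in pixels is half the picture's height over the tangent of half this angle, whatever the lens; pixels are square), "cx", "cy" (the principal point, pixels), "k1" (the pictures are not rectified: a ray, as slopes to the right and down, at radius r is drawn at 1 + k1 r^2 times it, then the intrinsics apply), "R" (3x3) and "t" (3): a world point X has camera coordinates R X + t. Camera axes: x right, y down, z forward; pixel columns grow to the right and rows downward; lengths in m; the calibration is good to about 2 mm. A picture is of the moment at which its call begins.
- ticket.hand_in(): hands the job in; it is judged then, once.
Trained networks look in a picture, given as the dict that the camera call returned (one of the last four; its "shot" number tells which), for a name from the list of things; names that differ only in an ending like _2 or _b are one class to them, and where a whole thing is asked for, a point or a joint stands for the part that bears it (a point fixed in the world has none). Each returns a list of dicts, best first, with "conf" (0 to 1); they miss things now and then, are a little off and sometimes report something else, mostly with a low value. They report only what shows in the picture. A call takes as long as a camera call.
- boxes_of(query, picture): "position" ([x, y, z] in m, in world coordinates, good to about 4 mm: the middle of the surface that is visible of it).
- outline_of(query, picture): "region" (480x640 bool, what is visible of it).
The state is a dict: "clock": time; "joint_pos": joint angles; "joint_velocities": joint speeds; "tau": joint torques, N m; "position": TCP position; "ee_rot": TCP orientation; "ft_force": force on the tool from outside, world axes, zero at the start; "torque": the same for the moment, N m; "grip_width": opening from 0.0 (shut) to 1.0 (fully open); "grasp_force": force on a finger pad.
Only numpy, scipy, OpenCV 4.12 (cv2) and the standard library are available. Lean on these libraries where they do the work, as an engineer would, in place of code of your own. Each camera call takes 0.05 s, during which the arm holds its last target. There are 200 camera calls.

## Task

Before the lampworker lights up, open the oxygen valve, the one with the green collar: lift its spring-loaded lockout collar up the lever until it clears the yellow gate posts, push the lever through the gate as far as it goes to the side away from the robot, then let the collar drop fully back down and let go so the lever stays locked open. Leave the red-collared lever at its closed end.

Things in the scene. Friction and masses are not known exactly. Their poses are not given: they have to be found in the camera images.
- green_grip (a point): Centre of the green collar, a cylinder 32 mm wide, 22 mm high, sliding on a 10 mm steel lever; pinch it along its y, a vertical grasp will do (it turns in the grip). Frame rides on the collar: z up the lever, y level along the hinge, x the opening way. Hinge: 100 mm down -z (collar down). A 20 mm steel foot ends 30 mm below; the lever's 18 mm black knob tops out 36 mm above.
- green_lever (a joint): Swing of the green-collared lever, rad: 0 closed, leaning 0.47 towards the robot; 0.47 upright; 0.94 fully open, leaning away. Starts below 0.15, stays where left (1.3 N at the collar moves it). Its hinge is 12 mm over the table, mid-way in a slotted grey housing, 150 mm along the swing, 90 wide, 62 high, green bands on top.
- green_collar (a joint): Lift of the green collar up its lever, m: 0 down, 0.016 up at the knob. A spring pulls it down, 3 to 4.5 N. Down, its foot strikes two yellow gate posts at lever 0.4 (88 mm over the table, 28 mm over both, gap 12 mm, 4 to 12 mm past the hinge on the opening side); lifted 0.010 or more it passes over them. It drops home beyond them from lever 0.8 on.
- red_lever (a joint): Swing of the other lever, rad, the same mechanism with a red collar and red bands in its own housing, 200 mm or more to the left or right of the green one (it varies): 0 closed, leaning towards the robot; 0.94 open. Starts below 0.15 and must stay closed.

How it is judged:
On the way, in this order (a step that is already met when the one before it is completed fails the run):
1. the green collar is lifted at least 8 mm while its lever is still on the closed side of the gate (value of joint green_collar above 0.008 m and value of joint green_lever below 0.45 rad), for 0.1 s.
2. the green lever is pushed through the gate to its open end (value of joint green_lever above 0.8 rad), for 0.1 s.
At the end, for the whole second after the job is handed in: The green lever stands at its open end (joint above 0.8 of 0.94 rad, at rest), its collar is back down (within 4 mm), and the red lever is still on its closed side (below 0.3 rad) (value of joint green_lever above 0.8 rad and value of joint green_collar below 0.004 m and velocity of joint green_lever between -0.05 and 0.05 rad/s and value of joint red_lever below 0.3 rad); the robot touches nothing.
It fails at once if the red lever is moved off its closed end (0.3 rad or more) (value of joint red_lever above 0.3 rad).
It also fails if it takes over 38 s, if anything falls off the work surface, if the arm or the gripper's body presses on something with over 40 N, if the wrist force passes 120 N, or if a joint passes its speed limit or range.

## Working session

There is one attempt and no reset: what is moved stays moved. The work goes in short steps, Python scripts to look and compute and a tool call to move; the robot and the scene stay as the last step left them, time stands still between calls to the robot, and variables do not carry over. Pictures are saved under pics/ and viewed, at most 10 in all, crops included, and the job is handed in when it is done.

Besides the shell and the picture viewer there is one more tool, called after "Call:" as a command line: name --pt "numbers of a row" for each row, then --argument value for the rest. carry_out: Moves the arm, as the interface text tells. Its arguments: {"type":"object","properties":{"deltas":{"type":"array","items":{"type":"array","items":{"type":"number"}}},"force":{"type":"number"}},"required":["deltas"]}

```bash
mkdir -p pics; cat > h.py <<'E'
import numpy as np, cv2
from workcell import manip, camera, ticket, boxes_of, outline_of
def cloud(p, mask):
    f=240/np.tan(np.radians(p["vertical_fov"])/2)
    K=np.array([[f,0,p["cx"]],[0,f,p["cy"]],[0,0,1.]])
    v,u=np.nonzero(mask&(p["depth"]>0)); d=p["depth"][v,u]
    n=cv2.undistortPoints(np.c_[u,v].astype(float)[:,None],K,np.array([p["k1"],0,0,0.]))[:,0]
    X=np.c_[n*d[:,None],d]
    return (X-p["t"])@p["R"]
E
python3 - <<'E'
from h import *
np.set_printoptions(precision=4,suppress=True)
for c in("scene","top"):
    p=camera(c); cv2.imwrite(f"pics/{c}0.png",p["img"][...,::-1])
    for q in("green_grip","green_lever","red_lever"):
        for b in boxes_of(q,p)[:3]: print(c,q,b)
    for q in("green_grip","green_lever","red_lever"):
        for o in outline_of(q,p)[:2]:
            X=cloud(p,o["region"])
            if len(X): print(c,q,o["conf"],len(X),np.median(X,0),np.percentile(X,2,0),np.percentile(X,98,0))
o=manip.get_obs(); print(o["clock"],o["position"],o["ee_rot"],o["ft_force"],o["grip_width"])
E
```

```text
scene green_grip {'position': [0.4729, -0.1436, 0.1008], 'conf': 0.91}
scene green_lever {'position': [0.4743, -0.1464, 0.1007], 'conf': 0.76}
scene red_lever {'position': [0.5706, 0.1422, 0.1024], 'conf': 0.78}
scene green_grip 0.98 662 [ 0.4708 -0.144   0.1009] [ 0.2922 -0.1577 -0.0013] [ 0.4797 -0.1211  0.1159]
scene green_lever 0.6 966 [ 0.4727 -0.1426  0.1006] [ 0.4472 -0.1568  0.0154] [ 0.5037 -0.1302  0.1345]
scene red_lever 0.57 881 [0.5647 0.1422 0.1085] [0.4901 0.1299 0.0332] [0.5758 0.2009 0.1392]
top green_grip {'position': [0.4617, -0.1407, 0.1114], 'conf': 0.7}
top green_lever {'position': [0.4615, -0.1387, 0.1138], 'conf': 0.62}
top red_lever {'position': [0.5486, 0.1421, 0.1183], 'conf': 0.95}
top green_grip 0.82 381 [ 0.4614 -0.1383  0.1111] [ 0.4443 -0.1561  0.0789] [ 0.4774 -0.1282  0.118 ]
top red_lever 0.69 408 [0.5511 0.1404 0.1182] [0.5358 0.1301 0.0645] [0.569  0.1571 0.1407]
0.7 [0.1575 0.6048 0.2534] [0.1271 0.9919 0.0001 0.    ] [-0.1543  0.5105 -0.1505] 0.9959742835814247
```

View pictures.

View pics/scene0.png

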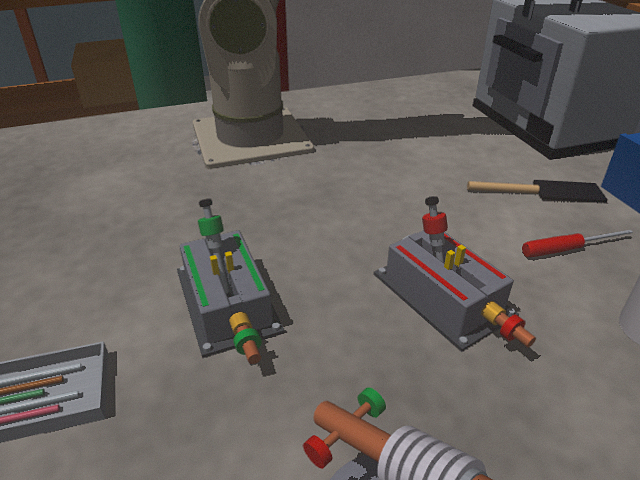

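View pics/top0.png

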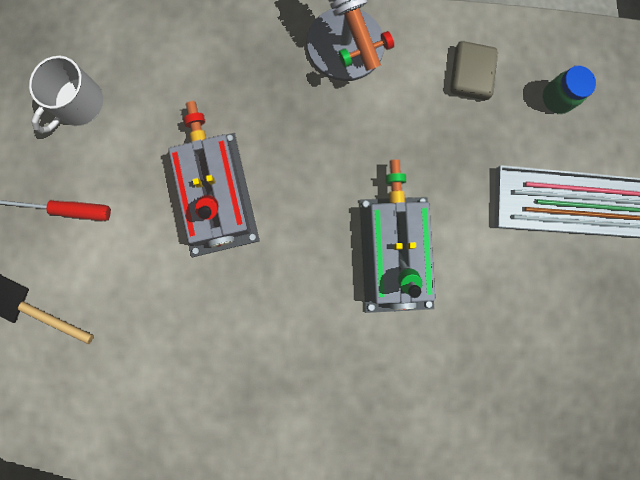

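```bash
python3 - <<'E'
from h import *
np.set_printoptions(precision=4,suppress=True)
for c in("top","scene"):
    p=camera(c); H=cv2.cvtColor(p["img"],cv2.COLOR_RGB2HSV); h,s,v=cv2.split(H)
    X=cloud(p,np.ones((480,640),bool)&(p["depth"]>0)); m=p["depth"]>0
    near=(abs(X[:,0]-.52)<.14)&(abs(X[:,1]+.14)<.08)
    hh,ss,vv=h[m],s[m],v[m]
    top=near&(abs(X[:,2]-.062)<.006)
    r=cv2.minAreaRect(X[top][:,:2].astype(np.float32)*1000); print(c,"housing",r,top.sum())
    gr=(hh>45)&(hh<85)&(ss>120)
    b=X[top&gr]; 
    for sgn in(1,-1):
        q=b[(b[:,1]+.142)*sgn>0]; 
        if len(q)>5:
            l=cv2.fitLine(q[:,:2].astype(np.float32),cv2.DIST_HUBER,0,1e-4,1e-4).ravel(); print(" band",len(q),l,(q.min(0)+q.max(0))/2)
    col=X[near&gr&(X[:,2]>.08)]; print(" collar",len(col),col.mean(0),col.min(0),col.max(0))
    ye=X[near&(hh>18)&(hh<32)&(ss>150)&(X[:,2]>.065)]; print(" posts",len(ye),np.median(ye,0),ye.min(0),ye.max(0))
    kn=X[near&(vv<60)&(X[:,2]>.11)]; print(" knob",len(kn),kn.mean(0),kn.min(0),kn.max(0))
E
```

```text
top housing ((500.9047546386719, -141.25863647460938), (151.08004760742188, 89.99331665039062), 4.4311065673828125) 4846
 band 444 [ 0.9975  0.0707  0.4987 -0.1052] [ 0.4983 -0.1051  0.062 ]
 band 450 [ 0.9972  0.0743  0.5097 -0.1764] [ 0.5033 -0.1766  0.0624]
 collar 310 [ 0.4598 -0.1425  0.1117] [ 0.4402 -0.1587  0.0984] [ 0.4742 -0.1287  0.1189]
 posts 79 [ 0.5079 -0.1349  0.0868] [ 0.504  -0.154   0.0661] [ 0.5138 -0.1269  0.0913]
 knob 132 [ 0.4445 -0.1436  0.1329] [ 0.4353 -0.1528  0.1101] [ 0.4652 -0.1286  0.1385]
scene housing ((503.776123046875, -140.23519897460938), (152.20269775390625, 89.49868774414062), 4.371660232543945) 4169
 band 282 [ 0.9976  0.0693  0.512  -0.1037] [ 0.5016 -0.1046  0.0618]
 band 369 [ 0.9972  0.0747  0.5105 -0.176 ] [ 0.5056 -0.1761  0.0618]
 collar 298 [ 0.4697 -0.147   0.1075] [ 0.4514 -0.1587  0.0935] [ 0.4787 -0.1296  0.1174]
 posts 169 [ 0.5139 -0.1341  0.0799] [ 0.5064 -0.1533  0.0654] [ 0.5172 -0.1263  0.0884]
 knob 82 [ 0.4517 -0.1445  0.1318] [ 0.4447 -0.1526  0.1111] [ 0.4568 -0.1367  0.1368]
```

Call:
carry_out --pt "-0.2 -0.07 0 -0.2 1" --pt "-0.5 -0.17 0 -0.45 1" --pt "-0.8 -0.27 0 -0.6 1" --pt "-0.9 -0.3 0 -0.625 1" --pt "-0.9 -0.3 0 -0.625 1" --force 50

```text
clock: 1.42
position: [0.2781, 0.5265, 0.2535]
ee_rot: [-0.035, 0.999, 0.0, 0.0]
ft_force: [-0.4, 1.0, 0.1]
grip_width: 1.001
grasp_force: 0.0
```

Call:
carry_out --pt "-0.2 -0.3 0 0 1" --pt "-0.45 -0.65 0 0 1" --pt "-0.6 -1 0 0 1"

```text
clock: 1.8
position: [0.3777, 0.3838, 0.2532]
ee_rot: [-0.037, 0.999, 0.0, 0.0]
ft_force: [1.3, 0.3, 0.2]
grip_width: 1.003
grasp_force: 0.0
```

Call:
carry_out --pt "-0.1 -0.35 0 0 1" --pt "-0.2 -0.7 0 0 1" --pt "-0.3 -1 0 0 1"

```text
clock: 2.17
position: [0.433, 0.2373, 0.2535]
ee_rot: [-0.037, 0.999, 0.0, 0.0]
ft_force: [0.5, 0.4, -0.7]
grip_width: 0.998
grasp_force: 0.0
```

Call:
carry_out --pt "0 -0.35 0 0 1" --pt "0 -0.7 0 0 1" --pt "0 -1 0 0 1"

```text
clock: 2.55
position: [0.4438, 0.0877, 0.2535]
ee_rot: [-0.037, 0.999, 0.0, 0.0]
ft_force: [0.7, 0.7, 0.3]
grip_width: 0.999
grasp_force: 0.0
```

Call:
carry_out --pt "0 -0.35 0 0 1" --pt "0 -0.7 0 0 1" --pt "0 -1 0 0 1" --pt "0 -1 0 0 1"

```text
clock: 3.05
position: [0.4551, -0.0633, 0.2536]
ee_rot: [-0.034, 0.999, -0.0, 0.0]
ft_force: [-0.7, 0.9, -0.3]
grip_width: 0.998
grasp_force: 0.0
```

Call:
carry_out --pt "0.01 -0.3 0 0 1" --pt "0.015 -0.5 0 0 1" --pt "0.015 -0.538 0.2 0 1" --pt "0.015 -0.538 0.5 0 1" --pt "0.015 -0.538 0.5 0 1" --pt "0.015 -0.538 0.5 0 1"

```text
clock: 3.8
position: [0.4595, -0.1411, 0.1797]
ee_rot: [-0.037, 0.999, -0.0, 0.001]
ft_force: [0.6, 0.0, -0.1]
grip_width: 0.999
grasp_force: 0.0
```

```bash
python3 - <<'E'
from h import *
for i in range(2):
    p=camera("scene"); o=manip.get_obs(); print(o["position"],o["ee_rot"],o["ft_force"])
cv2.imwrite("pics/s1.png",p["img"][130:370,100:420][...,::-1].repeat(2,0).repeat(2,1))
E
```

```text
[ 0.45969688 -0.14137174  0.18005176] [-3.68301076e-02  9.99320904e-01  4.65799792e-07  1.12855483e-03] [-0.20668719 -0.81437608  0.94504462]
[ 0.45969489 -0.14158377  0.18004746] [-3.66843569e-02  9.99326020e-01  1.53048471e-05  1.32808215e-03] [ 0.03259893  0.35359016 -0.29535841]
```

View pics/s1.png

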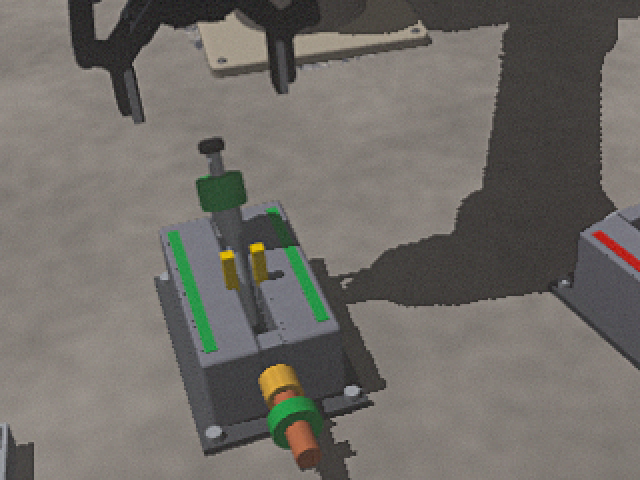

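Call:
carry_out --pt "0.007 -0.016 0.2 0 1" --pt "0.007 -0.016 0.4 0 0.6" --pt "0.007 -0.016 0.52 0 0.2" --pt "0.007 -0.016 0.52 0 0.1" --pt "0.007 -0.016 0.52 0 0.1" --force 50

```text
clock: 4.53
position: [0.4586, -0.1445, 0.1017]
ee_rot: [-0.036, 0.999, -0.0, 0.001]
ft_force: [0.2, -0.1, -0.1]
grip_width: 0.547
grasp_force: 0.0
```

Call:
carry_out --pt "0 0 0 0 -0.2" --pt "0 0 0 0 -0.5" --pt "0 0 0 0 -1" --pt "0 0 0 0 -1" --pt "0 0 0 0 -1" --pt "0 0 0 0 -1" --force 50

```text
clock: 5.28
position: [0.458, -0.1436, 0.1014]
ee_rot: [-0.037, 0.999, 0.001, 0.0]
ft_force: [-4.8, 4.0, 10.2]
grip_width: 0.36
grasp_force: 48.6
```

Call:
carry_out --pt "0.012 0 -0.026 0 -1" --pt "0.025 0 -0.052 0 -1" --pt "0.038 0 -0.078 0 -1" --pt "0.038 0 -0.078 0 -1" --pt "0.038 0 -0.078 0 -1"

```text
clock: 5.9
position: [0.4523, -0.144, 0.1123]
ee_rot: [-0.037, 0.999, 0.0, 0.001]
ft_force: [2.1, 4.7, -2.6]
grip_width: 0.363
grasp_force: 49.8
```

```bash
python3 - <<'E'
from h import *
p=camera("scene"); o=manip.get_obs(); print(o["position"],o["ft_force"],o["grasp_force"])
cv2.imwrite("pics/s2.png",p["img"][170:310,150:300][...,::-1].repeat(4,0).repeat(4,1))
E
```

```text
[ 0.45230025 -0.14401443  0.11225467] [ 3.07877163  4.75163414 -3.98222385] 49.79496717453003
```

View pics/s2.png

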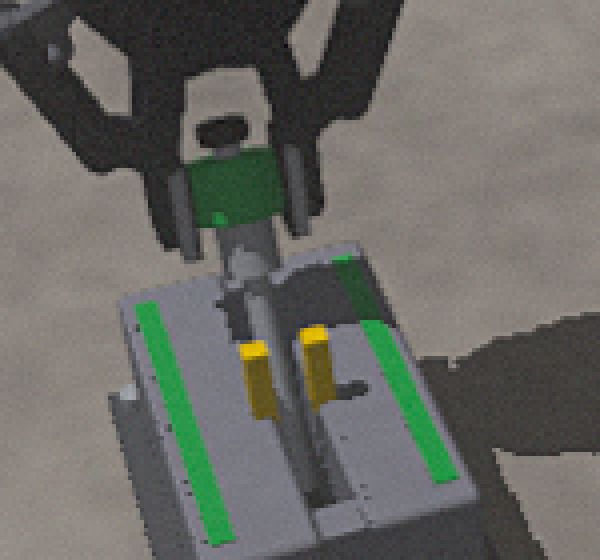

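Call:
carry_out --pt "-0.034 0 -0.015 0 -1" --pt "-0.069 0 -0.029 0 -1" --pt "-0.105 0 -0.041 0 -1" --pt "-0.141 0 -0.051 0 -1" --pt "-0.177 0 -0.06 0 -1" --pt "-0.214 0 -0.066 0 -1" --pt "-0.214 0 -0.066 0 -1"

```text
clock: 6.82
position: [0.4831, -0.1418, 0.1212]
ee_rot: [-0.036, 0.999, 0.001, -0.002]
ft_force: [-1.5, 5.5, -5.3]
grip_width: 0.359
grasp_force: 49.9
```

Call:
carry_out --pt "0 0 -0.009 0 -1" --pt "-0.037 0 -0.014 0 -1" --pt "-0.075 0 -0.017 0 -1" --pt "-0.112 0 -0.018 0 -1" --pt "-0.149 0 -0.017 0 -1" --pt "-0.187 0 -0.014 0 -1" --pt "-0.224 0 -0.009 0 -1" --pt "-0.261 0 -0.001 0 -1" --pt "-0.297 0 0.007 0 -1" --pt "-0.333 0 0.018 0 -1" --pt "-0.369 0 0.03 0 -1" --pt "-0.418 0 0.05 0 -1" --pt "-0.44 0 0.06 0 -1" --pt "-0.44 0 0.06 0 -1"

```text
clock: 8.57
position: [0.5487, -0.1369, 0.112]
ee_rot: [-0.037, 0.999, 0.001, -0.002]
ft_force: [-3.4, 4.4, -3.5]
grip_width: 0.358
grasp_force: 49.8
```

Call:
carry_out --pt "0.002 0 0.016 0 -1" --pt "0.008 0 0.033 0 -1" --pt "0.015 0 0.05 0 -1" --pt "0.022 0 0.067 0 -1" --pt "0.025 0 0.073 0 -1" --pt "0.025 0 0.073 0 -1"

```text
clock: 9.32
position: [0.5481, -0.1369, 0.104]
ee_rot: [-0.037, 0.999, 0.001, 0.002]
ft_force: [0.8, 7.9, 12.3]
grip_width: 0.363
grasp_force: 51.3
```

```bash
python3 - <<'E'
from h import *
p=camera("scene"); o=manip.get_obs(); print(o["position"],o["ft_force"],o["grasp_force"])
cv2.imwrite("pics/s3.png",p["img"][170:310,150:300][...,::-1].repeat(4,0).repeat(4,1))
E
```

```text
[ 0.54809627 -0.13693502  0.10397477] [ 0.32671034  7.26385033 11.01830224] 51.281227469444275
```

View pics/s3.png

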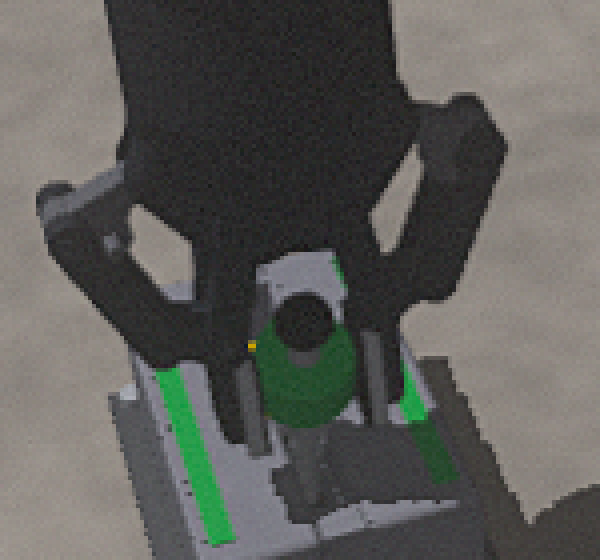

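Call:
carry_out --pt "0 0 0 0 0.2" --pt "0 0 0 0 0.6" --pt "0 0 0 0 1" --pt "0 0 0 0 1" --pt "0 0 -0.2 0 1" --pt "0 0 -0.5 0 1" --pt "0 0 -0.9 0 1" --pt "0 0 -1 0 1" --pt "0 0 -1 0 1"

```text
clock: 10.5
position: [0.5463, -0.1381, 0.2524]
ee_rot: [-0.036, 0.999, 0.0, 0.001]
ft_force: [-0.9, -0.4, 0.2]
grip_width: 1.002
grasp_force: 0.0
```

```bash
python3 - <<'E'
from h import *
np.set_printoptions(precision=4,suppress=True)
p=camera("scene"); o=manip.get_obs(); print(o["position"],o["ft_force"],o["grasp_force"])
h,s,v=cv2.split(cv2.cvtColor(p["img"],cv2.COLOR_RGB2HSV)); m=p["depth"]>0
X=cloud(p,m); near=(abs(X[:,0]-.54)<.08)&(abs(X[:,1]+.14)<.05)
c=X[near&((h>45)&(h<85)&(s>100))[m]&(X[:,2]>.075)]; print(c.mean(0),c.min(0),c.max(0))
k=X[near&(v[m]<60)&(X[:,2]>.115)&(X[:,2]<.16)]; print(len(k),k.mean(0),k.min(0),k.max(0))
cv2.imwrite("pics/s4.png",p["img"][170:310,150:300][...,::-1].repeat(4,0).repeat(4,1))
E
```

```text
[ 0.5458 -0.1379  0.251 ] [-0.215  -0.3761 -0.7284] 0.0
[ 0.5561 -0.1395  0.1339] [ 0.5161 -0.1762  0.0755] [ 0.5851 -0.1033  0.4023]
149 [ 0.5616 -0.1361  0.1323] [ 0.5527 -0.1446  0.1235] [ 0.5682 -0.1284  0.1373]
```

View pics/s4.png

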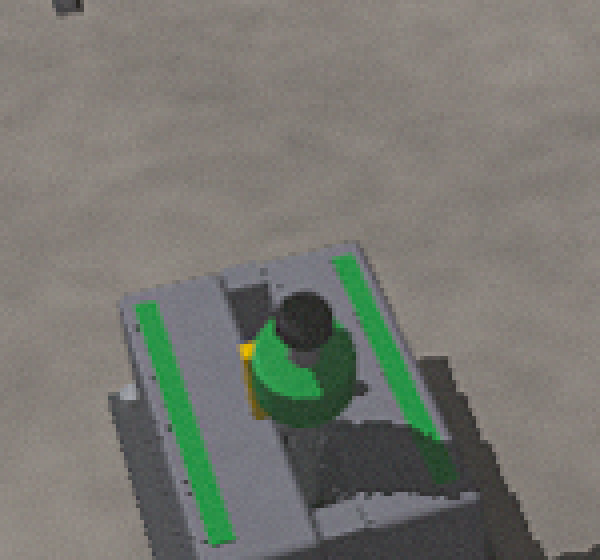

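```bash
python3 - <<'E'
from h import *
np.set_printoptions(precision=4,suppress=True)
for c in("scene","top"):
    p=camera(c); h,s,v=cv2.split(cv2.cvtColor(p["img"],cv2.COLOR_RGB2HSV)); m=p["depth"]>0
    X=cloud(p,m); u=(X-[.503,-.1408,.012])@[.9974,.0725,0]; w=(X-[.503,-.1408,.012])@[-.0725,.9974,0]
    near=(abs(u-.04)<.06)&(abs(w)<.022)
    g=near&((h>45)&(h<85)&(s>100))[m]&(X[:,2]>.075)&(X[:,2]<.14); k=near&(v[m]<70)&(X[:,2]>.115)&(X[:,2]<.15)
    for L in(.42,.445,.47):
        a=u*np.sin(L)+(X[:,2]-.012)*np.cos(L)
        b=u*np.cos(L)-(X[:,2]-.012)*np.sin(L)
        print(c,L,"collar",g.sum(),np.percentile(a[g],[2,50,75,90,98]),"knob",k.sum(),np.percentile(a[k],[50,75,95]),"off",b[k].mean(),b[g].min(),b[g].max())
    for b in boxes_of("red_lever",p)[:1]: print(b)
E
```

```text
scene 0.42 collar 371 [0.0916 0.1092 0.11   0.1108 0.1129] knob 172 [0.134  0.135  0.1361] off 0.0042844902113797125 -0.014654133540128527 0.017800519950720975
scene 0.445 collar 371 [0.0919 0.1093 0.1102 0.1109 0.1129] knob 172 [0.1341 0.1351 0.136 ] off 0.0009552867858804729 -0.016225633298603093 0.015289868644831929
scene 0.47 collar 371 [0.0922 0.1093 0.1102 0.1109 0.1129] knob 172 [0.1341 0.1351 0.136 ] off -0.0023745136627639956 -0.017786992564433182 0.012769661668746587
{'position': [0.5692, 0.1431, 0.1062], 'conf': 0.65}
top 0.42 collar 333 [0.0893 0.1083 0.1098 0.1106 0.1117] knob 2 [0.135  0.1352 0.1353] off 0.00013155908977019806 -0.016953780387289567 0.00515002755738498
top 0.445 collar 333 [0.089  0.1081 0.1096 0.1105 0.1116] knob 2 [0.135  0.1351 0.1352] off -0.0032433853868302116 -0.01960475880005261 0.0024420398091781134
top 0.47 collar 333 [0.0887 0.1078 0.1093 0.1103 0.1113] knob 2 [0.1348 0.135  0.1351] off -0.006616302853140587 -0.022243484876728052 -0.00026747413441764734
{'position': [0.552, 0.1425, 0.1233], 'conf': 0.88}
```

The top of the collar sits at about 0.110 m from the hinge (0.111 when fully down). The lever reads about 0.91 rad open, and the red lever hasn't moved.

```bash
python3 -c "
from h import *
print(ticket.hand_in())"
```

```text
the job is handed in; nothing more can be done
None
```

I opened the green valve and handed the job in; no verdict came back. By camera its lever is at about 0.91 of 0.94 rad, the collar is fully down, the gripper is clear, and the red lever is still closed.

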